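# Clamp the lamp bracket and hold its hidden pivot bolt

## Task

The arm of the little work lamp keeps slowly sinking because its pivot bolt turns. Take the red knob and wind the clamp's crank clockwise (seen from above) until its pad presses tightly on the wooden foot of the lamp bracket; then reach down into the narrow slot behind the bracket's front cheek, grip the hidden square brass bolt head and hold it from turning, so that the lamp arm stands still while I see to the wing nut. Do not touch the lamp arm, shove the bracket or disturb the other things on the table, and finish still gripping the bolt head: do not let go.

Things in the scene. Friction and masses are not known exactly. Their poses are not given: they have to be found in the camera images.
- clamp: blue screw hold-down clamp, fixed to the table: a post and an arm (50 to 74 mm above the table) carrying a vertical screw. Origin on the table, on the screw's axis; the post stands 70 mm from it on the -y side (own frame); the bracket's foot lies under the screw, coming from the +y side.
- crank (a joint): angle of the clamp's crank, rad, grows clockwise seen from above. Right-hand screw, 8 mm of descent a turn: the pad touches the bracket's foot at about 9.4, is tight at 9.8 and stops hard at 10.25 (1 mm farther). Stays where it is left; starts between 3.6 and 6.0. Turning takes about 3 N at the knob.
- knob_grip (a point): point on the axis of the crank's upright red knob, 26 mm above the knob's foot and 18 mm below its top. The knob is a cylinder 18 mm across and 44 mm tall that spins freely on its crank, so a gripper of constant orientation can lead it round. Below it is the crank bar, its top 26 mm below this point. Knob and crank go down with the screw, 8 mm a turn.
- crank_hub (a point): point on the screw's vertical axis at the same height as knob_grip; the knob circles it at 45 mm radius. When tight, the knob points away from the bracket.
- pad_face (a point): centre of the underside of the round steel pad, 32 mm across, at the lower end of the screw; it touches the bracket's foot at 20 mm above the table.
- bracket: lamp bracket, 0.9 kg, loose on the table until clamped: a wooden foot 20 mm thick whose tongue runs 170 mm to -y under the clamp's pad, and two upright green cheeks 60 mm wide (along y) and 10 mm thick, their tops 145 mm above the table. Origin on the underside, midway between the cheeks. The slot between them is 50 mm wide (x from -25 to +25 mm), runs along y and is open at the top and at both ends; the front cheek is at +x.
- bolt_head: square brass bolt head in the slot, 22 by 22 mm across flats and 20 mm long along the bolt. Origin at its centre, which in the bracket's frame is at x = 12 mm, 115 mm above the underside, 30 mm below the cheeks' tops; it stands off 3 mm (a washer) from the front cheek and ends 2 mm short of the slot's midplane. Own x is the bolt's axis, own y and z are square to the flats; at joint pivot = 0 the y flats are upright. A pinch along y from above holds it.
- pivot (a joint): angle of bolt and lamp arm about the bolt's axis, rad: 0 is arm level, positive is sunk (arm points along the bracket's +y and dips). Starts between -0.22 and 0.1 and creeps up by about 0.013 a second through a stiff grease joint; it can be turned either way slowly against about 5 N m s/rad, with no spring.
- lamp_arm: aluminium arm with a white lamp, 10 by 16 mm, along the outside (+x) of the front cheek, turning rigidly with the bolt: from 20 mm behind the bolt to 209 mm beyond it along +y. Origin on the bolt's axis at the slot's midplane. Not to be touched.
- sketchbook: kraft-covered sketchbook lying flat, 105 by 148 by 14 mm; origin at the centre of its underside. Bystander.
- tin: round steel tin, 88 mm across, 42 mm tall; origin at the centre of its underside. Bystander.
- jar: blue ceramic jar with brushes, 66 mm across, jar 95 mm tall, brushes to 180 mm; origin at the centre of its underside. Bystander.

How it is judged:
On the way, in this order (a step that is already met when the one before it is completed fails the run):
1. the clamp's pad presses on the bracket's foot with more than 5 N (crank past 9.4) (contact force between clamp and bracket above 5 N and value of joint crank above 9.4 rad), for 0.2 s.
2. the fingers grip the bolt head in the slot (contact force between the fingers and bolt_head above 4 N and distance between the grasp point and bolt_head below 0.025 m), for 0.2 s.
At the end, for the whole second after the job is handed in: Fingers hold the bolt head (over 4 N, grasp point within 25 mm of its centre); it turns under 0.004 rad/s (free: 0.013); lamp arm untouched, sunk less than 0.75 rad; crank past 9.4, pad pressing the bracket over 5 N; bracket tilted under 0.06 rad and within 20 mm of its start (all of step 1 and all of step 2 and velocity of joint pivot between -0.004 and 0.004 rad/s and value of joint pivot below 0.75 rad and contact force between lamp_arm and anything else below 0.5 N and distance of bracket from where it was at the start of the episode below 0.02 m and angle between bracket's own z axis and vertical below 0.06 rad); the arm keeps its last pose, push and grip.
It fails at once if the robot touches the lamp arm (contact force between any of the fingers, the arm and lamp_arm above 1 N).
It fails at once if the bracket is shoved or tipped (distance of bracket from where it was at the start of the episode above 0.03 m or angle between bracket's own z axis and vertical above 0.15 rad).
It fails at once if a bystander is disturbed (distance of any of sketchbook, tin, jar from where it was at the start of the episode above 0.03 m or angle between jar's own z axis and vertical above 0.4 rad).
It also fails if it takes over 51 s, if anything falls off the work surface, if the arm or the gripper's body presses on something with over 40 N, if the wrist force passes 120 N, or if a joint passes its speed limit or range.

## Robot

A 7-joint arm with a two-finger parallel gripper is mounted at the origin on the work surface. World frame = base frame: x ahead of the robot, y to its left, z up, the work surface at z = 0. Lengths are in m, angles in rad, forces in N, time in s.
With the tool pointing down it reaches from about 0.425 to 0.875 m from the base axis. Payload 9.9 kg.
Tool frame: the origin (TCP) lies midway between the tips of the shut fingers; the grasp point (between the pads) lies 19 mm behind it (manip.grasp_offset is the distance from the TCP to the grasp point, in m); z points along the fingers, y is the direction in which the jaws open and shut (so a half turn about z gives the same grasp; the last joint's range is limited). The gripper opens to 85 mm and grips with 20 to 120 N. Pads are 22 mm wide; open, the fingers measure 114 mm over their backs; the gripper's body (76 mm by 85 mm) begins 54 mm behind the grasp point. The pads swing forward as they close: fully open they stand 13 mm farther back than shut.
Start: joints at [1.166, 0.576, 0.025, 1.437, -0.015, 1.129, -0.057], TCP at [0.213, -0.641, 0.231] pointing down, gripper open.
Joint ranges: [-2.76, 2.76], [-0.34, 2.15], [-1.52, 1.57], [0.19, 2.46], [-1.09, 4.23], [0.17, 1.99], [-2.82, 2.82]. Speed limits (rad/s): [2.22, 2.22, 3.01, 3.01, 3.14, 3.14, 3.14].

## Interface

Orientations are given as a rotation vector (axis times angle).
In Python, from workcell import manip gives the robot as it stands. The module is installed in compiled form; this text tells all that it offers.
- The arm moves only by the shell command python3 -m handwheel 'ROWS' [OPENING] [FORCE]. ROWS is JSON, a list of rows, each an object with "travel": the shift along the world's x, y, z in m, a list of three; "rot": the turn, a rotation vector about the world's x, y, z in degrees, a list of three. A call has 1 to 10 rows; each row shifts and turns the pose as measured when the row begins; what a row does not reach is not made up. A row lasts 1/12 s, in which the tool goes at most 41.7 mm and 7.16 degrees, less where a joint would pass 70% of its speed; a pose out of reach is approached as far as the arm can. A call with a gripper value outside its range is refused whole. OPENING is the opening, from 0 (shut) to 1 (fully open), set as the call begins (- or left out, the last holds). The fingers move at their own pace and stop on an object; FORCE is the grip in N (left out, the last holds). Time passes only in rows, so rows that do not move let the fingers close. It gives the time, the measured TCP pose, the force and the opening at its end, in the units of the state.
- manip.get_state(): the state, without advancing time (a new reading comes with each control period).
- manip.snapshot(name): name is "side" or "top" or "wrist"; returns the picture (480x640x3 uint8, red, green, blue); there is no depth.
- manip.camera_info(name): a dict with "fx", "fy", "cx", "cy" (pixels), "world_from_camera" (4x4, takes a point from camera to world coordinates). Camera axes: x right, y down, z forward; pixel columns grow to the right and rows downward; lengths in m; the calibration is good to about 2 mm. The wrist camera is an equidistant fisheye: a pixel r from the principal point sees the ray r / f radians off the axis. A picture is of the moment at which its call begins: read the wrist's pose just before it. camera_info takes no time and is no camera call; for the wrist camera it gives the pose at the moment of the call.
- manip.hand_in(): hands the job in, once; it reports no verdict.
Trained networks look in the newest picture that a camera, given by its name, has taken for a name from the list of things; names that differ only in an ending like _2 or _b are one class to them, and where a whole thing is asked for, a point or a joint stands for the part that bears it (a point fixed in the world has none). Each returns a list of dicts, best first, with "score" (0 to 1); they miss things now and then, are a little off and sometimes report something else, mostly with a low value. They report only what shows in the picture. A call takes as long as a camera call.
- manip.trace(camera, name): "region" (480x640 bool, what is visible of it) and "position" ([row, column] in pixels, amid what is visible of it).
The state is a dict: "t": time; "qpos": joint angles; "qvel": joint speeds; "joint_torque": joint torques, N m; "ee_pos": TCP position; "tcp_rot": TCP orientation; "force": force on the tool from outside, world axes, zero at the start; "wrist_torque": the same for the moment, N m; "grip_width": opening from 0.0 (shut) to 1.0 (fully open).
Only numpy, scipy, OpenCV 4.12 (cv2) and the standard library are available. Lean on these libraries where they do the work, as an engineer would, in place of code of your own. Each camera call takes 0.05 s, during which the arm holds its last target.

## Working session

There is one attempt and no reset: what is moved stays moved. The work goes in short steps, Python scripts to look and compute and a shell command to move; the robot and the scene stay as the last step left them, time stands still between calls to the robot, and variables do not carry over. Pictures are saved under pics/ and viewed, and the job is handed in when it is done.

```bash
mkdir -p pics; cat > h.py <<'E'
import numpy as np, cv2
from workcell import manip
def snap(cam,fn):
    im=manip.snapshot(cam); cv2.imwrite('pics/'+fn,im[:,:,::-1]); return im
def ray(cam,rc,ci=None):
    c=ci or manip.camera_info(cam); T=np.array(c['world_from_camera'])
    x=(rc[1]-c['cx'])/c['fx'];y=(rc[0]-c['cy'])/c['fy']
    if cam=='wrist':
        r=np.hypot(x,y); d=np.array([np.sin(r)*x/r,np.sin(r)*y/r,np.cos(r)]) if r>1e-9 else np.array([0,0,1.])
    else: d=np.array([x,y,1.])
    d=T[:3,:3]@d; return T[:3,3],d/np.linalg.norm(d)
def atz(cam,rc,z,ci=None):
    o,d=ray(cam,rc,ci); return o+d*(z-o[2])/d[2]
def tri(a,b):
    (o1,d1),(o2,d2)=a,b
    A=np.stack([d1,-d2],1); s=np.linalg.lstsq(A,o2-o1,rcond=None)[0]
    p,q=o1+s[0]*d1,o2+s[1]*d2; return (p+q)/2,np.linalg.norm(p-q)
def proj(cam,p,ci=None):
    c=ci or manip.camera_info(cam); T=np.linalg.inv(np.array(c['world_from_camera']))
    q=T[:3,:3]@np.array(p)+T[:3,3]
    if cam=='wrist':
        r=np.hypot(q[0],q[1]);th=np.arctan2(r,q[2]);q=np.array([q[0]/r*th,q[1]/r*th,1])
    return c['cy']+c['fy']*q[1]/q[2],c['cx']+c['fx']*q[0]/q[2]
E
python3 - <<'E'
from h import *
for c in ['side','top','wrist']:
    snap(c,c+'0.png'); 
    ci=manip.camera_info(c); print(c,ci['fx'],np.round(ci['world_from_camera'],3).tolist())
s=manip.get_state(); print(s)
print(manip.grasp_offset)
E
```

```text
side 501.40610323626953 [[0.951, -0.22, 0.219, 0.424], [-0.31, -0.713, 0.628, -0.72], [0.018, -0.665, -0.746, 0.777], [0.0, 0.0, 0.0, 1.0]]
top 575.0008686241449 [[0.098, -0.972, 0.212, 0.424], [-0.995, -0.097, 0.017, -0.181], [0.005, -0.213, -0.977, 1.078], [0.0, 0.0, 0.0, 1.0]]
wrist 371.64829954431775 [[0.314, -0.9, -0.303, 0.291], [-0.949, -0.298, -0.099, -0.613], [-0.001, 0.319, -0.948, 0.372], [0.0, 0.0, 0.0, 1.0]]
{'t': 0.15, 'qpos': array([ 1.16615338,  0.57636286,  0.0248596 ,  1.43770895, -0.01499345,
        1.1290089 , -0.0564844 ]), 'qvel': array([ 0.00048911, -0.00306995,  0.0004231 , -0.00200654, -0.00039118,
       -0.00088223, -0.00180444]), 'joint_torque': array([ 3.50745126e-03, -7.66265845e+01,  2.25306965e+00, -2.86180490e+01,
        1.56370638e-02,  9.93409805e-03, -8.15862859e-05]), 'ee_pos': array([ 0.21276573, -0.64022615,  0.23062703]), 'tcp_rot': array([-3.09998803e+00, -5.01682181e-01,  4.42759298e-04]), 'force': array([-0.16452593,  0.35796344, -0.37187992]), 'wrist_torque': array([-0.00376532, -0.03770536,  0.03352532]), 'grip_width': 1.0022960342281158}
0.0187
```

View pics/side0.png

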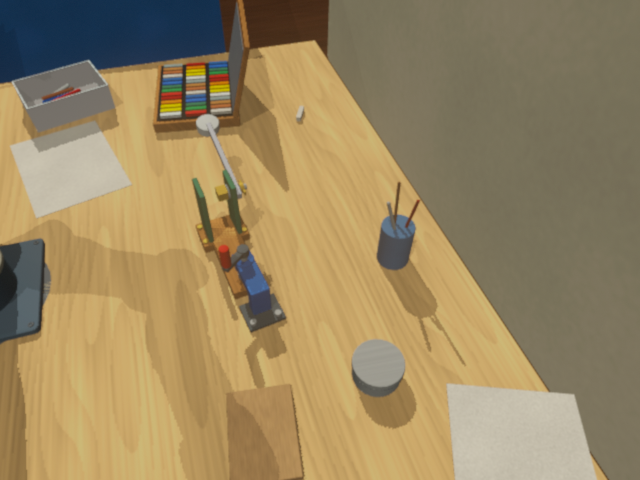

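View pics/top0.png

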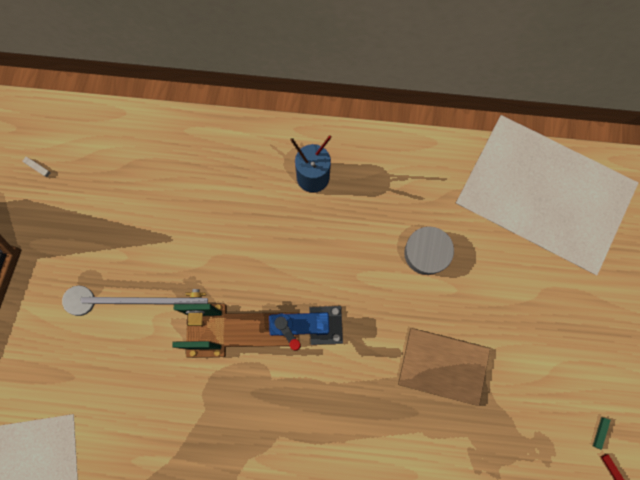

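```bash
python3 - <<'E'
from h import *
for c in ['top','side']:
    for n in ['knob_grip','crank_hub','bracket','bolt_head','clamp','lamp_arm']:
        r=manip.trace(c,n)
        out=[]
        for k in r[:2]:
            ys,xs=np.nonzero(k['region']); out.append((round(k['score'],2),np.round(k['position'],1).tolist(),[ys.min(),ys.max(),xs.min(),xs.max()]))
        print(c,n,out)
E
```

```text
top knob_grip [(0.93, [334.5, 286.9], [np.int64(317), np.int64(350), np.int64(274), np.int64(300)])]
top crank_hub []
top bracket [(0.67, [319.3, 203.9], [np.int64(286), np.int64(356), np.int64(62), np.int64(288)]), (0.38, [248.5, 429.5], [np.int64(226), np.int64(275), np.int64(404), np.int64(453)])]
top bolt_head [(0.76, [319.2, 195.5], [np.int64(311), np.int64(325), np.int64(187), np.int64(202)])]
top clamp [(0.83, [326.8, 312.7], [np.int64(306), np.int64(350), np.int64(269), np.int64(342)]), (0.74, [253.4, 429.9], [np.int64(226), np.int64(275), np.int64(403), np.int64(455)])]
top lamp_arm [(0.87, [299.6, 96.3], [np.int64(285), np.int64(315), np.int64(61), np.int64(206)])]
side knob_grip [(0.68, [256.9, 227.4], [np.int64(246), np.int64(271), np.int64(218), np.int64(246)])]
side crank_hub [(0.59, [257.8, 227.3], [np.int64(245), np.int64(272), np.int64(218), np.int64(248)])]
side bracket [(0.73, [222.0, 225.4], [np.int64(115), np.int64(298), np.int64(193), np.int64(249)])]
side bolt_head [(0.75, [193.9, 223.3], [np.int64(184), np.int64(200), np.int64(215), np.int64(230)])]
side clamp []
side lamp_arm [(0.69, [137.4, 214.6], [np.int64(115), np.int64(198), np.int64(196), np.int64(245)]), (0.18, [239.7, 398.6], [np.int64(183), np.int64(270), np.int64(375), np.int64(418)])]
```

```bash
python3 - <<'E'
import cv2
a=cv2.imread('pics/top0.png')[270:370,160:360]; cv2.imwrite('pics/topz.png',cv2.resize(a,(800,400),interpolation=cv2.INTER_CUBIC))
a=cv2.imread('pics/side0.png')[165:335,175:305]; cv2.imwrite('pics/sidez.png',cv2.resize(a,None,fx=3.5,fy=3.5,interpolation=cv2.INTER_CUBIC))
E
```

```text
(no output)
```

View pics/topz.png

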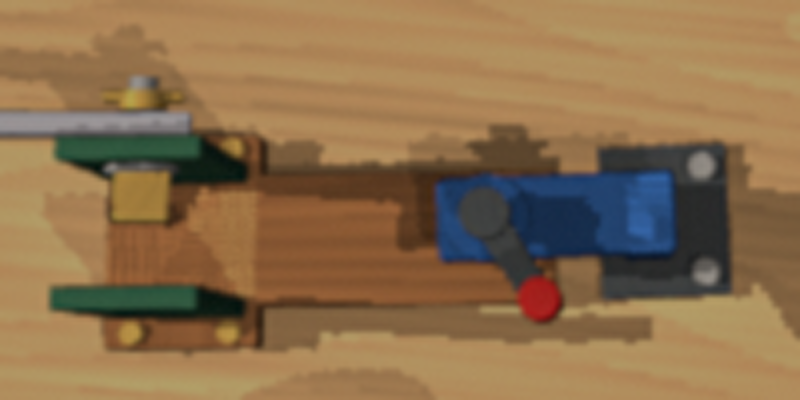

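View pics/sidez.png

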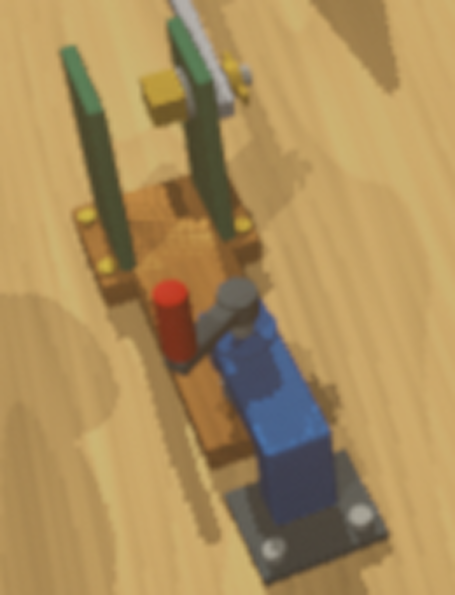

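```bash
python3 - <<'E'
from h import *
def T(name,top,side):
    p,e=tri(ray('top',top),ray('side',side)); print(name,np.round(p,4),round(e,4)); return p
k=T('knobtop',(344.5,295),(248.7,223.9)); h=T('hubtop',(323,281.2),(248.7,243))
b=T('bolt',(318.8,195.2),(193.2,222))
d=k-h; print('r',np.hypot(d[0],d[1]),'ang',np.degrees(np.arctan2(d[1],d[0])))
# front cheek top corners from top image
for nm,z,pts in [('front cheek top',.145,[(304,174),(304,210)]),('rear cheek top',.145,[(342,172.5),(342,209)]),('foot lower',.02,[(304,222),(355,186)]),('post',.074,[(314,328),(334,328)]),('arm end',.074,[(314.5,269.5),(334.5,270.5)]),('post far',.074,[(312.5,328),(333,328.5)])]:
    print(nm,[np.round(atz('top',p,z),4).tolist() for p in pts])
E
```

```text
knobtop [ 0.455  -0.1473  0.1454] 0.0015
hubtop [ 0.4895 -0.1189  0.1031] 0.0015
bolt [0.4809 0.0234 0.115 ] 0.0003
r 0.04470523515287927 ang -140.5891526128137
front cheek top [[0.4992, 0.0546, 0.145], [0.5049, -0.0034, 0.145]]
rear cheek top [[0.4389, 0.0478, 0.145], [0.4446, -0.0102, 0.145]]
foot lower [[0.518, -0.0016, 0.02], [0.4205, 0.0507, 0.02]]
post [[0.5141, -0.1962, 0.074], [0.4799, -0.1995, 0.074]]
arm end [[0.5032, -0.0952, 0.074], [0.4693, -0.1009, 0.074]]
post far [[0.5167, -0.196, 0.074], [0.4817, -0.2002, 0.074]]
```

```bash
python3 -m handwheel '[{"travel":[0.015,0.031,0],"rot":[0,0,-6.2]},{"travel":[0.015,0.031,0],"rot":[0,0,-6.2]},{"travel":[0.015,0.031,0],"rot":[0,0,0]},{"travel":[0.015,0.031,0],"rot":[0,0,0]},{"travel":[0.015,0.031,0],"rot":[0,0,0]},{"travel":[0.015,0.031,0],"rot":[0,0,0]},{"travel":[0.015,0.031,0],"rot":[0,0,0]},{"travel":[0.015,0.031,0],"rot":[0,0,0]},{"travel":[0.015,0.031,0],"rot":[0,0,0]},{"travel":[0.015,0.031,0],"rot":[0,0,0]}]' 1 40
```

```text
t: 1.58
ee_pos: [0.3599, -0.3242, 0.2309]
tcp_rot: [3.134, 0.126, -0.002]
force: [0.1, -0.1, -0.3]
grip_width: 0.999
```

```bash
python3 -m handwheel '[{"travel":[0.018,0.034,0],"rot":[0,0,1]},{"travel":[0.018,0.034,0],"rot":[0,0,0]},{"travel":[0.018,0.034,0],"rot":[0,0,0]},{"travel":[0.018,0.034,0],"rot":[0,0,0]},{"travel":[0.018,0.034,0],"rot":[0,0,0]},{"travel":[0,0,0],"rot":[0,0,0]}]' 1 40
python3 - <<'E'
from h import *
print(manip.get_state()['ee_pos'],manip.get_state()['tcp_rot'])
ci=manip.camera_info('wrist'); snap('wrist','w1.png'); print(ci['fx'],np.round(ci['world_from_camera'],3).tolist())
print('exp knobtop',proj('wrist',[.455,-.1473,.1454],ci),'hub',proj('wrist',[.4895,-.1189,.103],ci),'bolt',proj('wrist',[.479,.0233,.115],ci))
E
```

```text
t: 2.08
ee_pos: [0.4559, -0.1389, 0.2331]
tcp_rot: [3.132, 0.165, 0.008]
force: [0.2, -0.1, -0.1]
grip_width: 1.002
[ 0.45585303 -0.13886111  0.23314521] [3.13208086 0.16496988 0.008126  ]
371.64829954431775 [[0.103, -0.944, -0.312, 0.537], [-0.995, -0.097, -0.037, -0.128], [0.005, 0.314, -0.949, 0.375], [0.0, 0.0, 0.0, 1.0]]
exp knobtop (np.float64(251.87704687314456), np.float64(333.58593992090385)) hub (np.float64(184.9839086290767), np.float64(298.46979833328106)) bolt (np.float64(187.89987248433576), np.float64(117.66054821881906))
```

View pics/w1.png

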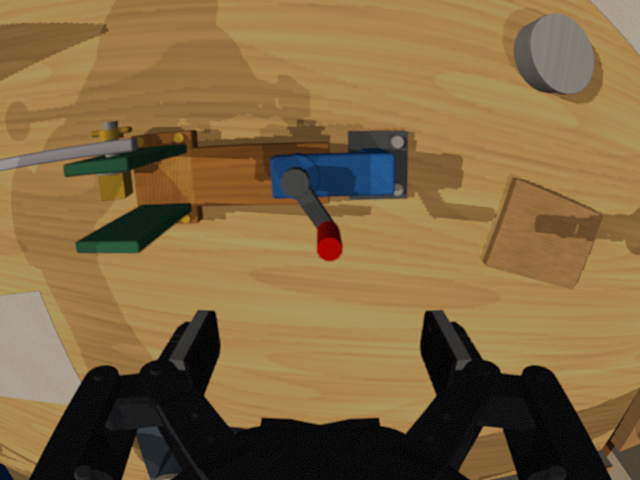

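```bash
python3 - <<'E'
from h import *
print(atz('wrist',(247,330),.1454),atz('wrist',(182,295),.103))
E
```

```text
[ 0.45644024 -0.14787005  0.1454    ] [ 0.48979398 -0.11958508  0.103     ]
```

```bash
python3 -m handwheel '[{"travel":[0,-0.009,-0.020],"rot":[0,0,0]},{"travel":[0,0,-0.035],"rot":[0,0,0]},{"travel":[0,0,-0.035],"rot":[0,0,0]},{"travel":[0,0,-0.030],"rot":[0,0,0]},{"travel":[0,0,0],"rot":[0,0,0]}]' 1 40
python3 - <<'E'
from h import *
snap('wrist','w2.png')
E
```

```text
t: 2.55
ee_pos: [0.4558, -0.1547, 0.1127]
tcp_rot: [3.126, 0.162, 0.021]
force: [-1.1, 1.2, 0.3]
grip_width: 1.0
```

View pics/w2.png

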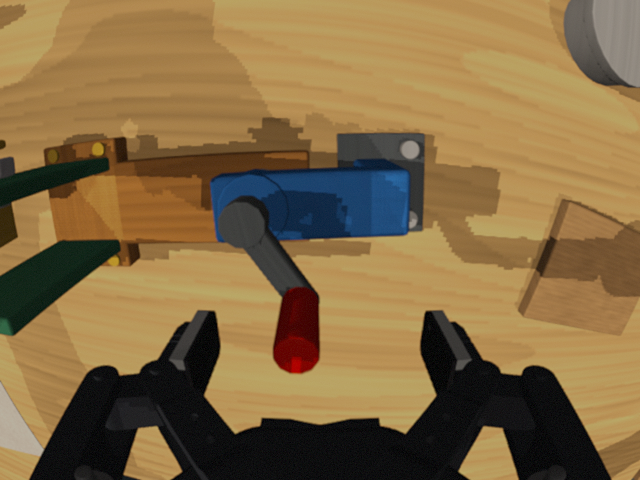

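```bash
python3 - <<'E'
from h import *
print(atz('wrist',(358,296),.1454), manip.get_state()['ee_pos'])
E
python3 -m handwheel '[{"travel":[0,0.007,-0.002],"rot":[0.5,0,0]},{"travel":[0,0,0],"rot":[0,0,0]}]' 0 30
```

```text
[ 0.45513872 -0.14483587  0.1454    ] [ 0.45656262 -0.15513164  0.11482181]
t: 2.77
ee_pos: [0.457, -0.1491, 0.1149]
tcp_rot: [3.134, 0.159, 0.026]
force: [-0.7, 0.5, 1.0]
grip_width: 0.749
```

```bash
python3 -m handwheel '[{"travel":[0,0.001,-0.003],"rot":[0,0,0]},{"travel":[0,0.001,-0.001],"rot":[0,0,0]},{"travel":[0,0,0],"rot":[0,0,0]},{"travel":[0,0,0],"rot":[0,0,0]}]' 0 30
```

```text
t: 3.1
ee_pos: [0.4597, -0.1474, 0.1153]
tcp_rot: [3.132, 0.158, 0.038]
force: [-0.7, 1.6, -5.8]
grip_width: 0.197
```

```bash
cat > plan.py <<'E'
import sys
from h import *
from scipy.spatial.transform import Rotation as R
hub=np.array([.4897,-.1192]); step=float(sys.argv[1]); n=int(sys.argv[2])
s=manip.get_state(); p=s['ee_pos'];M=R.from_rotvec(s['tcp_rot']).as_matrix()
g=p-M[:,2]*manip.grasp_offset
d=g[:2]-hub; th=np.arctan2(d[1],d[0]); 
a=np.degrees(th); rem=((a+84)%360)
print('grasp',np.round(g,4),'r',np.hypot(*d),'th',a,'deg left to 9.8 (or -360):',rem,'tilt x,y',np.degrees(M[:2,2]).round(2),'jaw yaw',np.degrees(np.arctan2(-M[1,1],-M[0,1])),'F',s['force'].round(1),s['grip_width'].round(3))
prev=g[:2]
for i in range(1,n+1):
    t=th-np.radians(step)*i; q=hub+.045*np.array([np.cos(t),np.sin(t)])
    print(np.round(q-prev,4).tolist()); prev=q
E
python3 plan.py 15 6
```

```text
Traceback (most recent call last):
  File "plan.py", line 9, in <module>
    print('grasp',np.round(g,4),'r',np.hypot(*d),'th',a,'deg left to 9.8 (or -360):',rem,'tilt x,y',np.degrees(M[:2,2]).round(2),'jaw yaw',np.degrees(np.arctan2(-M[1,1],-M[0,1])),'F',s['force'].round(1),s['grip_width'].round(3))
                                                                                                                                                                                                           ^^^^^^^^^^^^^^^^^^^^^
AttributeError: 'float' object has no attribute 'round'
```

```bash
sed -i "s/s\['grip_width'\].round(3)/s['grip_width']/" plan.py
python3 plan.py 15 6
```

```text
grasp [ 0.4592 -0.1473  0.134 ] r 0.04145668037258093 th -137.37464593996776 deg left to 9.8 (or -360): 306.62535406003224 tilt x,y [ 1.4  -0.24] jaw yaw 95.7750615682708 F [-0.7  1.6 -5.8] 0.1967484873025742
[-0.0094, 0.0072]
[-0.004, 0.011]
[-0.001, 0.0117]
[0.002, 0.0116]
[0.0049, 0.0107]
[0.0075, 0.009]
```

```bash
python3 -m handwheel '[{"travel":[-0.009,0.007,-0.001],"rot":[0,1.0,0]},{"travel":[-0.004,0.011,-0.001],"rot":[0,0.4,0]},{"travel":[-0.001,0.012,-0.001],"rot":[0,0,0]},{"travel":[0.002,0.012,-0.001],"rot":[0,0,0]}]' 0 30; python3 plan.py 15 5
```

```text
t: 3.43
ee_pos: [0.4478, -0.1084, 0.1138]
tcp_rot: [3.129, 0.149, 0.004]
force: [-5.1, -3.2, 12.8]
grip_width: 0.202
grasp [ 0.4477 -0.1082  0.1325] r 0.04337621846874219 th 165.32315125022942 deg left to 9.8 (or -360): 249.32315125022942 tilt x,y [ 0.17 -0.51] jaw yaw 95.44352220450844 F [-5.1 -3.2 12.8] 0.20183605979725566
[0.0029, 0.0113]
[0.0071, 0.0094]
[0.0093, 0.0072]
[0.0108, 0.0046]
[0.0116, 0.0016]
```

```bash
python3 -m handwheel '[{"travel":[0.003,0.011,0],"rot":[0,0,0]},{"travel":[0.007,0.0095,0],"rot":[0,0,0]},{"travel":[0.009,0.007,0],"rot":[0,0,0]},{"travel":[0.011,0.005,0],"rot":[0,0,0]}]' 0 30; python3 plan.py 15 5
```

```text
t: 3.77
ee_pos: [0.4726, -0.0758, 0.113]
tcp_rot: [3.126, 0.144, -0.009]
force: [-4.9, 0.4, -1.4]
grip_width: 0.196
grasp [ 0.4727 -0.0756  0.1317] r 0.04682470813287164 th 111.22702613351814 deg left to 9.8 (or -360): 195.22702613351814 tilt x,y [-0.31 -0.72] jaw yaw 95.29124898200413 F [-4.9  0.4 -1.4] 0.19628524919500778
[0.0121, 0.0011]
[0.0117, -0.0003]
[0.0113, -0.0033]
[0.01, -0.0061]
[0.0081, -0.0085]
```

```bash
python3 -m handwheel '[{"travel":[0.012,0.001,-0.001],"rot":[0,0,0]},{"travel":[0.012,-0.001,0],"rot":[-0.4,0,0]},{"travel":[0.011,-0.003,-0.001],"rot":[0,0,0]},{"travel":[0.010,-0.006,0],"rot":[0,0,0]},{"travel":[0.008,-0.0085,-0.001],"rot":[0,0,0]}]' 0 30; python3 plan.py 15 6
```

```text
t: 4.18
ee_pos: [0.5258, -0.0863, 0.111]
tcp_rot: [3.122, 0.155, -0.023]
force: [-5.0, 0.3, 9.4]
grip_width: 0.198
grasp [ 0.5261 -0.086   0.1297] r 0.049252631986593874 th 42.429675325531484 deg left to 9.8 (or -360): 126.42967532553149 tilt x,y [-0.79 -0.91] jaw yaw 95.70157232316262 F [-5.   0.3  9.4] 0.19781286954706107
[0.0036, -0.0125]
[0.004, -0.011]
[0.001, -0.0117]
[-0.0021, -0.0116]
[-0.005, -0.0106]
[-0.0076, -0.009]
```

```bash
python3 -m handwheel '[{"travel":[0.002,-0.012,0],"rot":[0.5,-0.5,0]},{"travel":[0.004,-0.011,-0.001],"rot":[0.5,-0.5,0]},{"travel":[0.001,-0.012,0],"rot":[0,0,0]},{"travel":[-0.002,-0.012,-0.001],"rot":[0,0,0]},{"travel":[-0.005,-0.0105,0],"rot":[0,0,0]}]' 0 30; python3 plan.py 12 5
```

```text
t: 4.6
ee_pos: [0.5315, -0.138, 0.1099]
tcp_rot: [-3.128, -0.169, -0.011]
force: [-0.7, 5.2, -5.6]
grip_width: 0.201
grasp [ 0.5314 -0.1382  0.1286] r 0.04580271250396966 th -24.474600124009594 deg left to 9.8 (or -360): 59.5253998759904 tilt x,y [0.37 0.56] jaw yaw 96.20611473259547 F [-0.7  5.2 -5.6] 0.20117822626364792
[-0.0055, -0.0078]
[-0.0064, -0.0069]
[-0.0077, -0.0055]
[-0.0086, -0.0038]
[-0.0092, -0.0019]
```

```bash
python3 -m handwheel '[{"travel":[-0.005,-0.008,0],"rot":[-0.3,0.2,0]},{"travel":[-0.0065,-0.007,-0.001],"rot":[-0.2,0,0]},{"travel":[-0.008,-0.0055,0],"rot":[0,0,0]},{"travel":[-0.0085,-0.004,0],"rot":[0,0,0]}]' 0 30; python3 plan.py 10 4
```

```text
t: 4.93
ee_pos: [0.5059, -0.1593, 0.1092]
tcp_rot: [-3.131, -0.175, -0.008]
force: [2.9, 4.7, -9.6]
grip_width: 0.196
grasp [ 0.5058 -0.1595  0.1279] r 0.043345972337397266 th -68.2428361200953 deg left to 9.8 (or -360): 15.757163879904695 tilt x,y [0.27 0.34] jaw yaw 96.40717550704251 F [ 2.9  4.7 -9.6] 0.19571518847593095
[-0.0069, -0.0038]
[-0.0078, -0.0009]
[-0.0078, 0.0004]
[-0.0076, 0.0018]
```

```bash
python3 -m handwheel '[{"travel":[-0.007,-0.003,0],"rot":[0,0,0]},{"travel":[-0.008,-0.001,0],"rot":[0,0,0]},{"travel":[-0.003,0,0],"rot":[0,0,0]}]' 0 30; python3 plan.py 6 2
```

```text
t: 5.18
ee_pos: [0.4917, -0.1614, 0.1092]
tcp_rot: [-3.129, -0.18, -0.019]
force: [6.5, -1.3, -11.9]
grip_width: 0.199
grasp [ 0.4915 -0.1615  0.1279] r 0.042334498083887936 th -87.60320426946811 deg left to 9.8 (or -360): 356.3967957305319 tilt x,y [0.67 0.45] jaw yaw 96.57956116503823 F [  6.5  -1.3 -11.9] 0.1987511384283186
[-0.0046, -0.0026]
[-0.0047, 0.0005]
```

```bash
python3 -m handwheel '[{"travel":[-0.005,-0.001,0],"rot":[0,0.5,0]},{"travel":[-0.004,0,0],"rot":[0,0,0]},{"travel":[0,0,0],"rot":[0,0,0]}]' 0 30; python3 plan.py 6 2
```

```text
t: 5.43
ee_pos: [0.4875, -0.1612, 0.1091]
tcp_rot: [-3.129, -0.184, -0.017]
force: [1.3, -0.4, -6.2]
grip_width: 0.201
grasp [ 0.4873 -0.1613  0.1278] r 0.04218201741403957 th -93.26365248143067 deg left to 9.8 (or -360): 350.73634751856935 tilt x,y [0.58 0.45] jaw yaw 96.72826102443885 F [ 1.3 -0.4 -6.2] 0.20080126165436527
[-0.0048, -0.0023]
[-0.0046, 0.001]
```

```bash
python3 - <<'E'
from h import *
a=snap('side','s2.png')[:,:,::-1]
cv2.imwrite('pics/s2z.png',cv2.resize(a[165:335,175:305],None,fx=3.5,fy=3.5,interpolation=cv2.INTER_CUBIC))
snap('wrist','w3.png')
E
```

```text
(no output)
```

View pics/s2z.png

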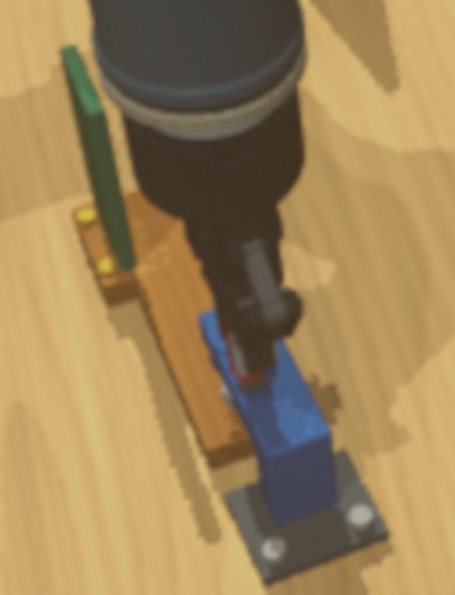

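View pics/w3.png

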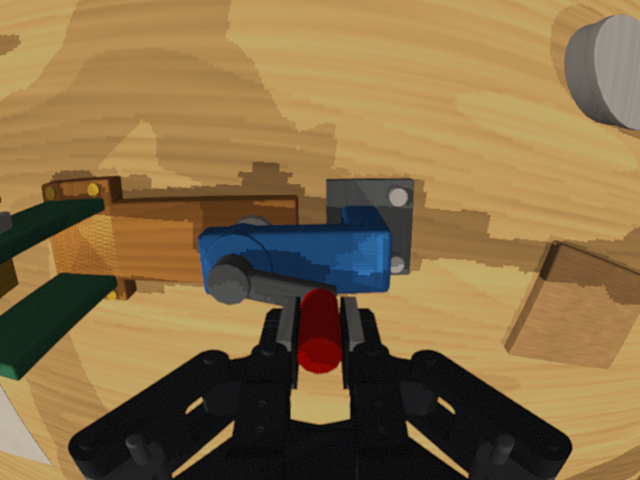

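```bash
python3 -m handwheel '[{"travel":[-0.005,0.0005,0],"rot":[0,0.3,0]},{"travel":[0,0,0],"rot":[0,0,0]}]' 0 30; python3 plan.py 6 1
python3 -m handwheel '[{"travel":[0,0,0],"rot":[0,0,0]},{"travel":[0,0,0],"rot":[0,0,0]},{"travel":[0,0,0.002],"rot":[0,0,0]},{"travel":[0,0,0.003],"rot":[0,0,0]}]' 1 30;python3 plan.py 6 1
```

```text
t: 5.7
ee_pos: [0.485, -0.1609, 0.1091]
tcp_rot: [-3.129, -0.184, -0.013]
force: [1.8, 0.5, -7.2]
grip_width: 0.197
grasp [ 0.4848 -0.161   0.1278] r 0.04210059937972807 th -96.62957347917317 deg left to 9.8 (or -360): 347.3704265208268 tilt x,y [0.44 0.42] jaw yaw 96.74625346858937 F [ 1.8  0.5 -7.2] 0.19717588708545905
[-0.005, -0.0021]
t: 6.03
ee_pos: [0.485, -0.1616, 0.1149]
tcp_rot: [-3.13, -0.183, -0.011]
force: [-0.3, -0.1, 0.2]
grip_width: 0.758
grasp [ 0.4848 -0.1617  0.1336] r 0.04275206158460269 th -96.5309865229631 deg left to 9.8 (or -360): 347.4690134770369 tilt x,y [0.39 0.37] jaw yaw 96.69802336192595 F [-0.3 -0.1  0.2] 0.7576313715608051
[-0.0049, -0.0015]
```

```bash
python3 -m handwheel '[{"travel":[0,0,0.020],"rot":[0,0,0]},{"travel":[0,0,0.035],"rot":[0,0,0]},{"travel":[0,0,0.035],"rot":[0,0,0]},{"travel":[0,0,0.030],"rot":[0,0,0]},{"travel":[0,0,0.005],"rot":[0,0,0]},{"travel":[0,0.01,0],"rot":[0,0,0]}]' 1 30
python3 - <<'E'
from h import *
a=snap('side','s3.png')[:,:,::-1]
cv2.imwrite('pics/s3z.png',cv2.resize(a[165:335,175:305],None,fx=3.5,fy=3.5,interpolation=cv2.INTER_CUBIC))
snap('wrist','w4.png')
E
```

```text
t: 6.53
ee_pos: [0.4826, -0.1532, 0.2479]
tcp_rot: [-3.131, -0.177, -0.009]
force: [-0.4, -0.0, -1.0]
grip_width: 0.997
```

View pics/s3z.png

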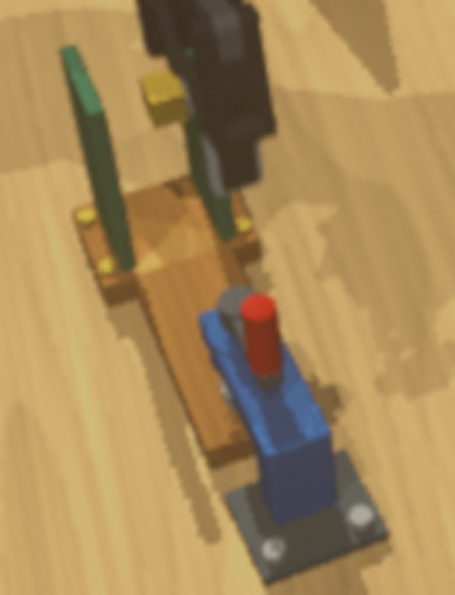

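View pics/w4.png

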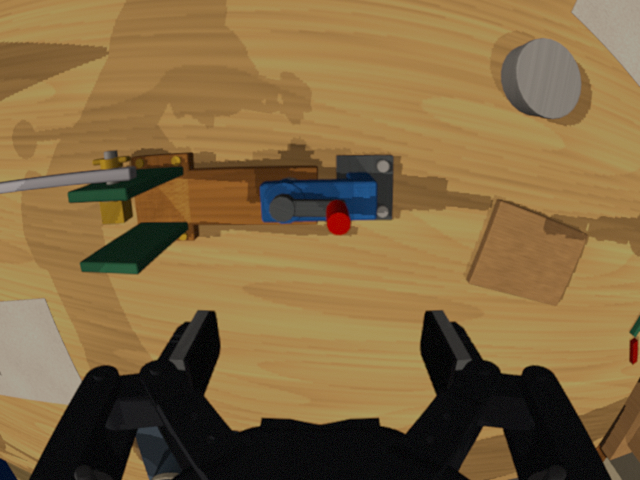

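```bash
python3 - <<'E'
from h import *
k=atz('wrist',(218,338),.1383);h=atz('wrist',(208,282),.0965);d=k-h
print(k,h,np.hypot(d[0],d[1]),np.degrees(np.arctan2(d[1],d[0])))
# arm direction edges z=.074
a=(atz('wrist',(183,264),.074)+atz('wrist',(222,262),.074))/2; b=(atz('wrist',(179,376),.074)+atz('wrist',(219,376),.074))/2
e=b-a; print(a,b,np.degrees(np.arctan2(e[1],e[0])))
# side view: knob top, hub
p=lambda x,y:(165+y/3.5,175+x/3.5)
k2=atz('side',p(259,308),.1383);h2=atz('side',p(238,301),.0965);d=k2-h2;print(k2,h2,np.degrees(np.arctan2(d[1],d[0])))
E
```

```text
[ 0.49946522 -0.15841766  0.1383    ] [ 0.49169721 -0.11545308  0.0965    ] 0.04366115781515871 -79.75160923334973
[ 0.48898209 -0.09643894  0.074     ] [ 0.50362635 -0.19382956  0.074     ] -81.44871092551914
[ 0.49434817 -0.16276182  0.1383    ] [ 0.4897407  -0.11844058  0.0965    ] -84.06506325062048
```

```bash
python3 - <<'E'
from h import *
a=snap('top','t3.png')[:,:,::-1]
cv2.imwrite('pics/t3z.png',cv2.resize(a[270:370,160:360],(800,400),interpolation=cv2.INTER_CUBIC))
E
```

```text
(no output)
```

View pics/t3z.png

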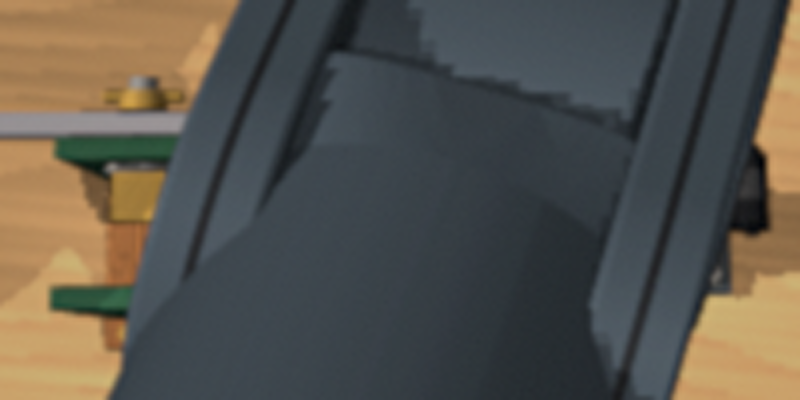

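```bash
python3 - <<'E'
import cv2
a=cv2.imread('pics/w4.png')[140:280,60:420]; cv2.imwrite('pics/w4z.png',cv2.resize(a,(800,311),interpolation=cv2.INTER_CUBIC))
E
```

```text
(no output)
```

View pics/w4z.png

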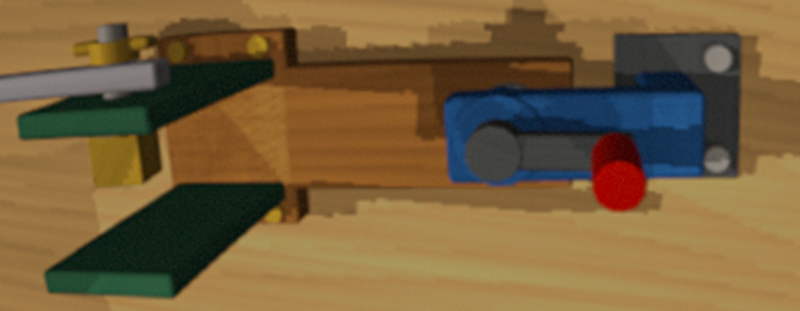

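```bash
python3 - <<'E'
from h import *
p,e=tri(ray('top',(300,78)),ray('side',(123,207.5))); print('lamp t0',p,e)
p,e=tri(ray('top',(300.3,205)),ray('side',(194,239))); print('arm near end',p,e)
print(manip.get_state()['t'])
r=manip.trace('wrist','bolt_head'); print([(k['score'],k['position']) for k in r])
E
python3 -m handwheel '[{"travel":[0,0.034,0],"rot":[-0.3,0.2,0]},{"travel":[-0.001,0.034,0],"rot":[0,0,0]},{"travel":[-0.002,0.034,0],"rot":[0,0,0]},{"travel":[-0.002,0.034,0],"rot":[0,0,0]},{"travel":[-0.002,0.030,0],"rot":[0,0,0]},{"travel":[0,0,0],"rot":[0,0,0]}]' 1 30
python3 - <<'E'
from h import *
print(manip.get_state()['ee_pos'],manip.get_state()['tcp_rot'])
ci=manip.camera_info('wrist'); snap('wrist','w5.png')
a=snap('side','s5.png')[:,:,::-1]
print('exp bolt top',proj('wrist',[.479,.0233,.126],ci))
print('c',ci)
E
```

```text
lamp t0 [0.48974931 0.20674683 0.15315517] 0.00012337779737565328
arm near end [0.51244286 0.01146701 0.11506953] 0.0008153457722058622
6.6833
[(0.91, [212.4, 117.2])]
t: 7.23
ee_pos: [0.469, 0.0185, 0.2365]
tcp_rot: [-3.135, -0.172, 0.028]
force: [-0.2, -0.0, 0.3]
grip_width: 1.003
[0.46902086 0.01847063 0.23649398] [-3.13463443 -0.17212286  0.02753569]
exp bolt top (np.float64(221.43627614322457), np.float64(316.7787818091114))
c {'fx': 371.64829954431775, 'fy': 371.64829954431775, 'cx': 319.78450854950717, 'cy': 240.6795919291006, 'world_from_camera': array([[ 0.1078531 , -0.93638699, -0.33398669,  0.55383832],
       [-0.99416039, -0.10279453, -0.0328391 ,  0.02838731],
       [-0.0035819 ,  0.33557814, -0.94200556,  0.37675018],
       [ 0.        ,  0.        ,  0.        ,  1.        ]])}
```

View pics/w5.png

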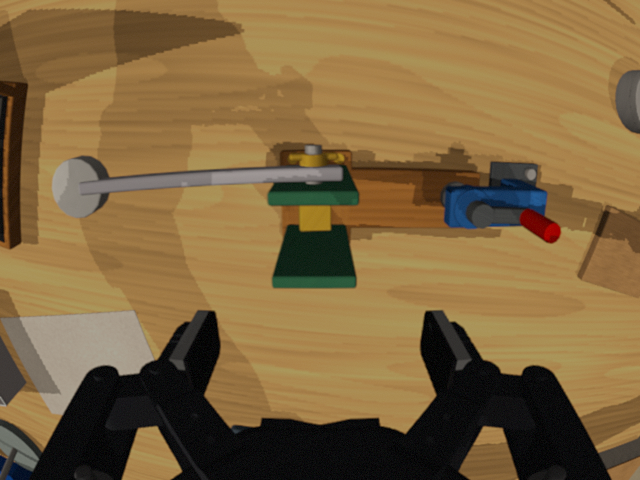

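View pics/s5.png

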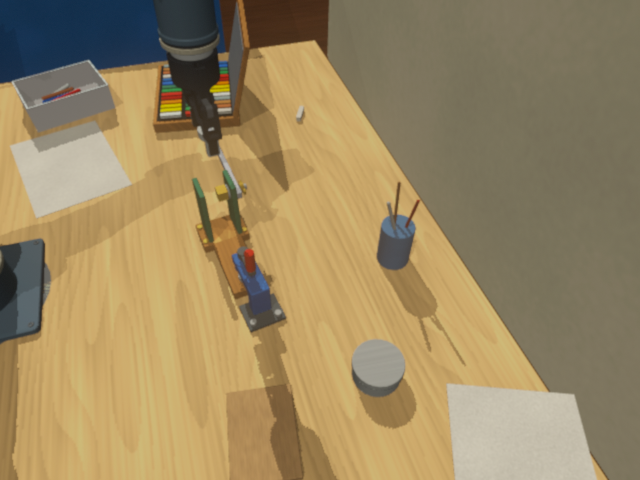

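```bash
python3 - <<'E'
import cv2
a=cv2.imread('pics/w5.png')[130:300,40:370]; cv2.imwrite('pics/w5z.png',cv2.resize(a,(800,412),interpolation=cv2.INTER_CUBIC))
E
```

```text
(no output)
```

View pics/w5z.png

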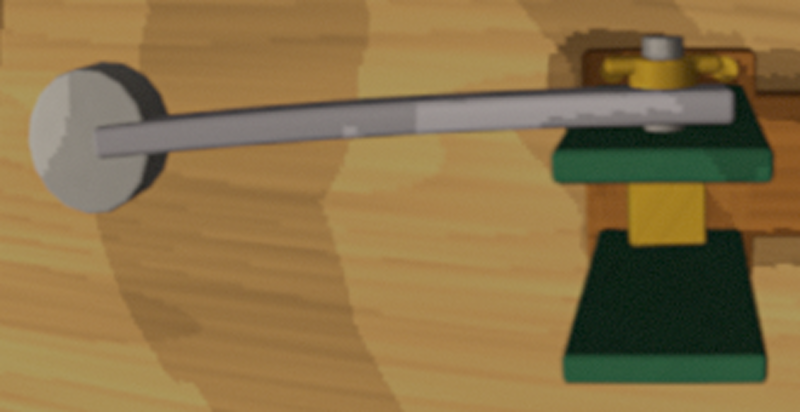

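```bash
python3 - <<'E'
from h import *
ci={'fx': 371.64829954431775, 'fy': 371.64829954431775, 'cx': 319.78450854950717, 'cy': 240.6795919291006, 'world_from_camera': np.array([[ 0.1078531 , -0.93638699, -0.33398669,  0.55383832],
       [-0.99416039, -0.10279453, -0.0328391 ,  0.02838731],
       [-0.0035819 ,  0.33557814, -0.94200556,  0.37675018],[0,0,0,1]])}
P=lambda x,y:(130+y/2.424,40+x/2.424)
yaw=np.radians(5.8); ex=np.array([np.cos(yaw),np.sin(yaw),0]);ey=np.array([-ex[1],ex[0],0])
def bf(p): d=np.array(p)-c; return np.round([d@ex,d@ey,p[2]],4)
c=np.array([.467,.022,0])
for nm,x,y in [('f-l',556,150),('f-r',771,149),('f-l2',554,181),('f-r2',772,181),('r-l',567,356),('r-r',767,354),('r-l2',565,381),('r-r2',766,380)]:
    p=atz('wrist',P(x,y),.145,ci); print(nm,p.round(4),bf(p))
for x,y in [(629,246),(705,243)]:
    p=atz('wrist',P(x,y),.126,ci); print('bolt',p.round(4),bf(p))
for x,y in [(98,157),(733,122),(415,132)]:
    o,d=ray('wrist',P(x,y),ci); s=(.035-(o-c)@ex)/(d@ex); p=o+s*d; print('arm',bf(p))
for x,y in [(98,127),(733,88),(415,102)]:
    o,d=ray('wrist',P(x,y),ci); s=(.045-(o-c)@ex)/(d@ex); p=o+s*d; print('arm45',bf(p))
E
```

```text
f-l [0.5011 0.056  0.145 ] [0.0374 0.0303 0.145 ]
f-r [ 5.075e-01 -4.000e-04  1.450e-01] [ 0.038  -0.0263  0.145 ]
f-l2 [0.4926 0.0559 0.145 ] [0.0289 0.0311 0.145 ]
f-r2 [ 0.4989 -0.0018  0.145 ] [ 0.0293 -0.0269  0.145 ]
r-l [0.4418 0.049  0.145 ] [-0.0224  0.0294  0.145 ]
r-r [ 0.4487 -0.0076  0.145 ] [-0.0212 -0.0276  0.145 ]
r-l2 [0.4337 0.0491 0.145 ] [-0.0304  0.0303  0.145 ]
r-r2 [ 0.4405 -0.0085  0.145 ] [-0.0295 -0.0277  0.145 ]
bolt [0.4703 0.0347 0.126 ] [0.0045 0.0123 0.126 ]
bolt [0.4736 0.0127 0.126 ] [ 0.0056 -0.0099  0.126 ]
arm [0.035  0.1907 0.125 ]
arm [ 0.035  -0.0194  0.0895]
arm [0.035  0.0813 0.1043]
arm45 [0.045  0.1894 0.1244]
arm45 [ 0.045  -0.0197  0.0815]
arm45 [0.045  0.08   0.1067]
```

```bash
python3 - <<'E'
import cv2,numpy as np
a=cv2.imread('pics/top0.png')[270:330,50:220]; a=cv2.resize(a,(800,282),interpolation=cv2.INTER_CUBIC)
b=cv2.imread('pics/side0.png')[105:205,190:260]; b=cv2.resize(b,(210,300),interpolation=cv2.INTER_CUBIC)
c=cv2.imread('pics/side0.png')[105:145,190:260]; c=cv2.resize(c,(525,300),interpolation=cv2.INTER_CUBIC)
o=np.zeros((582,800,3),np.uint8); o[:282]=a; o[282:,:210]=b; o[282:,220:745]=c
cv2.imwrite('pics/lz.png',o)
E
```

```text
(no output)
```

View pics/lz.png

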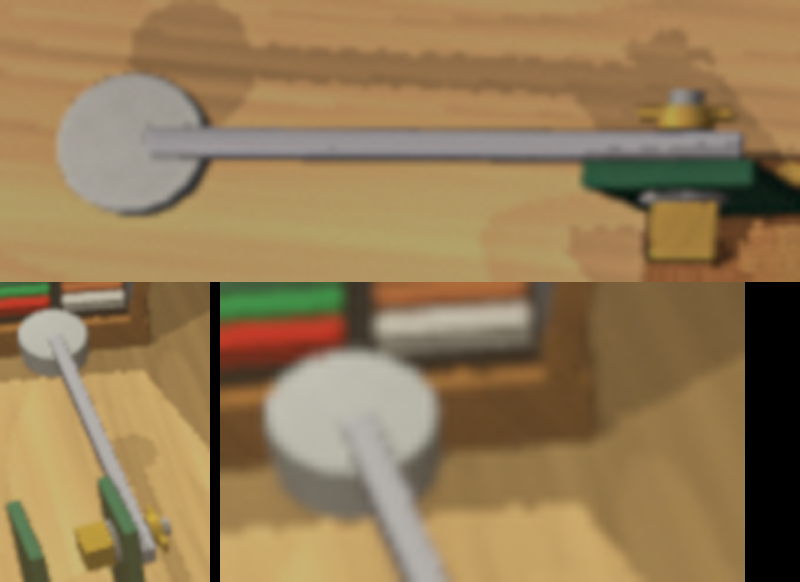

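```bash
python3 - <<'E'
from h import *
a,e=tri(ray('top',(300.4,81.9)),ray('side',(122.7,208)));b,f=tri(ray('top',(300.4,207.2)),ray('side',(192.7,240)))
d=a-b;print(a,e,b,f,'pivot0',-np.arctan2(d[2],np.hypot(d[0],d[1])),np.linalg.norm(d))
from scipy.spatial.transform import Rotation as R
s=manip.get_state();print(s['t'],s['ee_pos'],R.from_rotvec(s['tcp_rot']).as_matrix().round(4).tolist())
E
```

```text
[0.48974753 0.19767644 0.15976153] 0.0010939627382790943 [0.5130072  0.00630024 0.1224717 ] 0.0012852374206352446 pivot0 -0.1910679810291645 0.19635782052138212
7.3333 [0.46934037 0.01345481 0.23643901] [[0.9943, 0.1054, -0.0178], [0.1054, -0.9944, -0.0014], [-0.0179, -0.0005, -0.9998]]
```

```bash
python3 -m handwheel '[{"travel":[0.007,0.010,-0.02],"rot":[4.4,-1.0,0]},{"travel":[0,0,-0.02],"rot":[0,0,0]},{"travel":[0,0,0],"rot":[0,0,0]},{"travel":[0,0,0],"rot":[0,0,0]}]' 1 30
cat > st.py <<'E'
from h import *
from scipy.spatial.transform import Rotation as R
s=manip.get_state();M=R.from_rotvec(s['tcp_rot']).as_matrix();g=s['ee_pos']-M[:,2]*manip.grasp_offset
print(s['t'],'tcp',s['ee_pos'].round(4),'grasp',g.round(4),'tilt',np.degrees(M[:2,2]).round(2),'yaw',np.degrees(np.arctan2(-M[1,1],-M[0,1])).round(2),'F',s['force'].round(1),s['wrist_torque'].round(2),round(s['grip_width'],3))
E
python3 st.py
```

```text
t: 7.67
ee_pos: [0.4763, 0.0191, 0.1934]
tcp_rot: [-3.062, -0.156, -0.003]
force: [-0.3, -0.0, 0.4]
grip_width: 1.002
7.6667 tcp [0.4763 0.0191 0.1934] grasp [0.4764 0.0177 0.2121] tilt [-0.13  4.33] yaw 95.86 F [-0.3 -0.   0.4] [-0.08 -0.    0.05] 1.002
```

```bash
python3 -m handwheel '[{"travel":[0,0.007,-0.02],"rot":[0,0,0]},{"travel":[0,0,-0.005],"rot":[0,0,0]},{"travel":[0,0,0],"rot":[0,0,0]}]' 1 30
python3 st.py; python3 - <<'E'
from h import *
ci=manip.camera_info('wrist'); a=snap('wrist','w6.png')[:,:,::-1]; cv2.imwrite('pics/w6z.png',cv2.resize(a[150:400,180:480],(720,600),interpolation=cv2.INTER_CUBIC))
import pickle; pickle.dump(ci,open('ci6.pkl','wb'))
E
```

```text
t: 7.92
ee_pos: [0.4771, 0.0229, 0.1691]
tcp_rot: [-3.065, -0.15, -0.003]
force: [0.2, 0.1, -0.1]
grip_width: 0.998
7.9167 tcp [0.4771 0.0229 0.1691] grasp [0.4771 0.0215 0.1878] tilt [-0.1  4.2] yaw 95.61 F [ 0.2  0.1 -0.1] [-0.05 -0.01  0.01] 0.998
```

View pics/w6z.png

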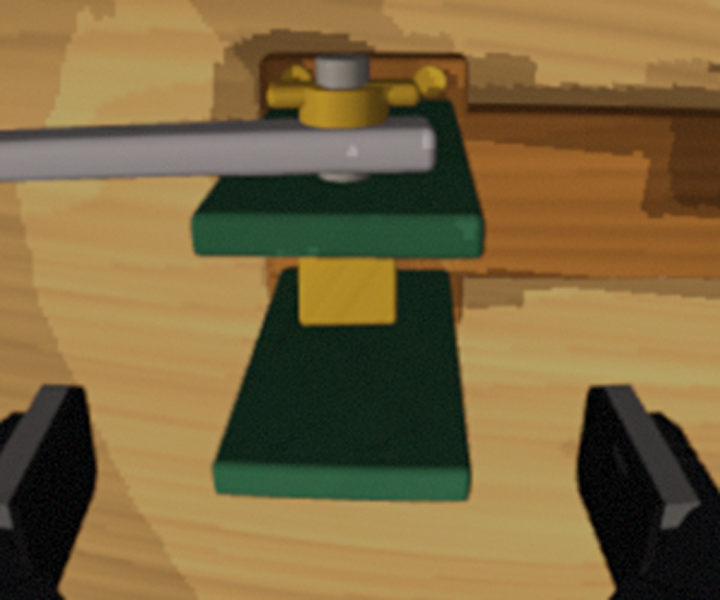

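```bash
python3 - <<'E'
from h import *
import pickle; ci=pickle.load(open('ci6.pkl','rb'))
P=lambda x,y:(150+y/2.4,180+x/2.4)
for nm,x,y,z in [('fin-l',194,254,.145),('fin-r',482,253,.145),('fout-l',196,213,.145),('fout-r',481,213,.145),('rin-l',218,463,.145),('rin-r',467,465,.145),('rout-l',216,492,.145),('rout-r',467,497,.145),('bolt-l',299,325,.126),('bolt-r',397,323,.126)]:
    print(nm,atz('wrist',P(x,y),z,ci).round(4))
E
```

```text
fin-l [0.4925 0.0564 0.145 ]
fin-r [ 0.4999 -0.0012  0.145 ]
fout-l [0.5014 0.0563 0.145 ]
fout-r [5.082e-01 2.000e-04 1.450e-01]
rin-l [0.4423 0.0493 0.145 ]
rin-r [ 0.4499 -0.0061  0.145 ]
rout-l [0.434  0.0495 0.145 ]
rout-r [ 0.4411 -0.0076  0.145 ]
bolt-l [0.4705 0.0351 0.126 ]
bolt-r [0.4739 0.0128 0.126 ]
```

```bash
python3 -m handwheel '[{"travel":[0,0.004,-0.010],"rot":[0,0,1.2]},{"travel":[0,0,-0.020],"rot":[0,0,0]},{"travel":[0,0,-0.010],"rot":[0,0,0]},{"travel":[0,0,0],"rot":[0,0,0]}]' 1 30; python3 st.py
```

```text
t: 8.3
ee_pos: [0.4797, 0.0269, 0.1309]
tcp_rot: [-3.063, -0.188, -0.012]
force: [-0.1, 0.1, -0.3]
grip_width: 0.999
8.3 tcp [0.4797 0.0269 0.1309] grasp [0.4796 0.0255 0.1495] tilt [0.2  4.19] yaw 97.06 F [-0.1  0.1 -0.3] [-0.04 -0.05  0.08] 0.999
```

```bash
python3 -m handwheel '[{"travel":[-0.003,0,-0.012],"rot":[0,0,0]},{"travel":[0,0,-0.012],"rot":[0,0.2,0]},{"travel":[0,0,-0.008],"rot":[0,0,0]},{"travel":[0,0,0],"rot":[0,0,0]}]' 1 30; python3 st.py;  python3 - <<'E'
from h import *
a=snap('wrist','w7.png')
E
```

```text
t: 8.63
ee_pos: [0.4783, 0.0273, 0.0998]
tcp_rot: [-3.063, -0.193, -0.012]
force: [-0.0, 0.2, 0.1]
grip_width: 0.998
8.6333 tcp [0.4783 0.0273 0.0998] grasp [0.4782 0.0259 0.1185] tilt [0.19 4.19] yaw 97.24 F [-0.   0.2  0.1] [-0.07  0.04 -0.01] 0.998
```

View pics/w7.png

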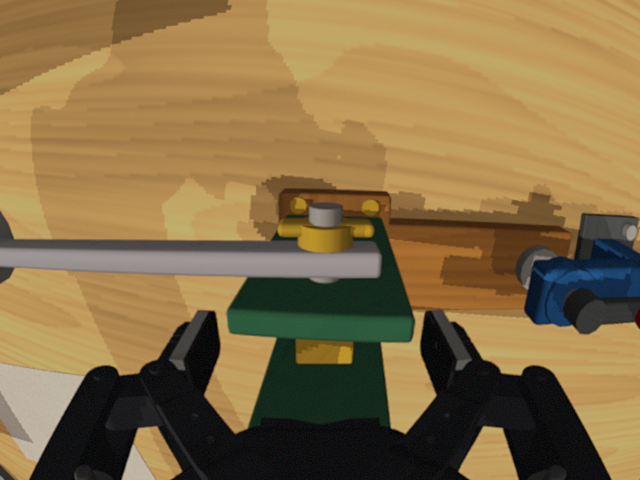

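```bash
python3 -m handwheel '[{"travel":[-0.001,-0.0005,-0.004],"rot":[0,0.2,0]},{"travel":[0,0,0],"rot":[0,0,0]},{"travel":[0,0,0],"rot":[0,0,0]},{"travel":[0,0,0],"rot":[0,0,0]}]' 0.5 30; python3 st.py
```

```text
t: 9.02
ee_pos: [0.4789, 0.0269, 0.0981]
tcp_rot: [-3.062, -0.193, -0.012]
force: [-0.2, 0.3, 0.3]
grip_width: 0.502
9.0167 tcp [0.4789 0.0269 0.0981] grasp [0.4788 0.0255 0.1168] tilt [0.18 4.2 ] yaw 97.26 F [-0.2  0.3  0.3] [-0.09  0.02 -0.  ] 0.502
```

```bash
python3 -m handwheel '[{"travel":[-0.002,-0.0005,-0.002],"rot":[0,0,0]},{"travel":[0,0,0],"rot":[0,0,0]},{"travel":[0,0,0],"rot":[0,0,0]}]' 0 30; python3 st.py
python3 -m handwheel '[{"travel":[0,0,0],"rot":[0,0,0]},{"travel":[0,0,0],"rot":[0,0,0]},{"travel":[0,0,0],"rot":[0,0,0]}]' 0 30; python3 st.py
```

```text
t: 9.27
ee_pos: [0.4769, 0.0258, 0.0966]
tcp_rot: [-3.063, -0.192, -0.014]
force: [0.8, 1.9, -1.8]
grip_width: 0.255
9.2667 tcp [0.4769 0.0258 0.0966] grasp [0.4769 0.0244 0.1152] tilt [0.24 4.18] yaw 97.21 F [ 0.8  1.9 -1.8] [ 0.36 -0.25 -0.2 ] 0.255
t: 9.52
ee_pos: [0.477, 0.0259, 0.0966]
tcp_rot: [-3.063, -0.191, -0.014]
force: [-0.4, -0.3, -0.8]
grip_width: 0.253
9.5167 tcp [0.477  0.0259 0.0966] grasp [0.4769 0.0245 0.1152] tilt [0.26 4.19] yaw 97.18 F [-0.4 -0.3 -0.8] [-0.2  -0.1  -0.15] 0.253
```

```bash
python3 -m handwheel '[{"travel":[0,0,0],"rot":[0,0,0]},{"travel":[0,0,0],"rot":[0,0,0]},{"travel":[0,0,0],"rot":[0,0,0]},{"travel":[0,0,0],"rot":[0,0,0]},{"travel":[0,0,0],"rot":[0,0,0]},{"travel":[0,0,0],"rot":[0,0,0]}]' 0 60; python3 st.py
python3 - <<'E'
from h import *
snap('wrist','w8.png');snap('side','s8.png')
E
python3 -m handwheel '[{"travel":[0,0,0],"rot":[0,0,0]},{"travel":[0,0,0],"rot":[0,0,0]},{"travel":[0,0,0],"rot":[0,0,0]},{"travel":[0,0,0],"rot":[0,0,0]},{"travel":[0,0,0],"rot":[0,0,0]},{"travel":[0,0,0],"rot":[0,0,0]},{"travel":[0,0,0],"rot":[0,0,0]},{"travel":[0,0,0],"rot":[0,0,0]},{"travel":[0,0,0],"rot":[0,0,0]},{"travel":[0,0,0],"rot":[0,0,0]}]' 0 60; python3 st.py
python3 - <<'E'
from h import *
snap('wrist','w9.png')
a,b=[cv2.imread('pics/%s.png'%n)[:,:320].astype(int) for n in('w8','w9')]
print('max diff',np.abs(a-b).max())
E
python3 st.py
```

```text
t: 10.02
ee_pos: [0.477, 0.0258, 0.0967]
tcp_rot: [-3.063, -0.191, -0.014]
force: [1.0, -0.7, -0.6]
grip_width: 0.248
10.0167 tcp [0.477  0.0258 0.0967] grasp [0.4769 0.0245 0.1153] tilt [0.25 4.18] yaw 97.17 F [ 1.  -0.7 -0.6] [-0.14  0.   -0.18] 0.248
t: 10.95
ee_pos: [0.477, 0.0258, 0.0967]
tcp_rot: [-3.063, -0.191, -0.014]
force: [-0.2, 0.1, -0.7]
grip_width: 0.246
10.95 tcp [0.477  0.0258 0.0967] grasp [0.4769 0.0245 0.1153] tilt [0.25 4.19] yaw 97.18 F [-0.2  0.1 -0.7] [-0.19  0.01 -0.17] 0.246
max diff 21
11.0 tcp [0.477  0.0258 0.0966] grasp [0.4769 0.0244 0.1153] tilt [0.25 4.18] yaw 97.17 F [-0.1  0.7 -0.4] [-0.15  0.02 -0.16] 0.246
```

View pics/w9.png

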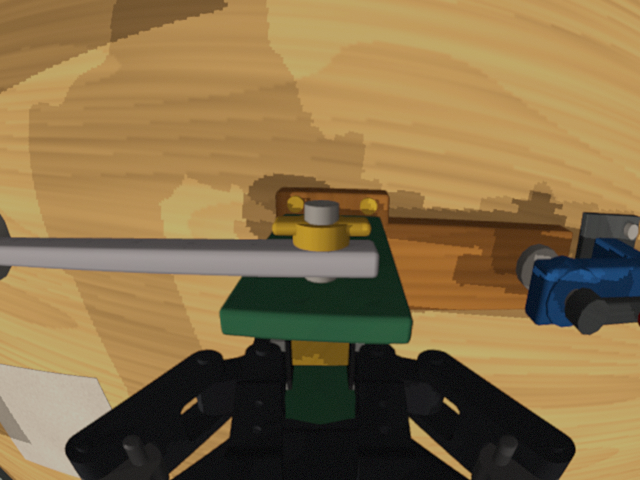

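View pics/s8.png

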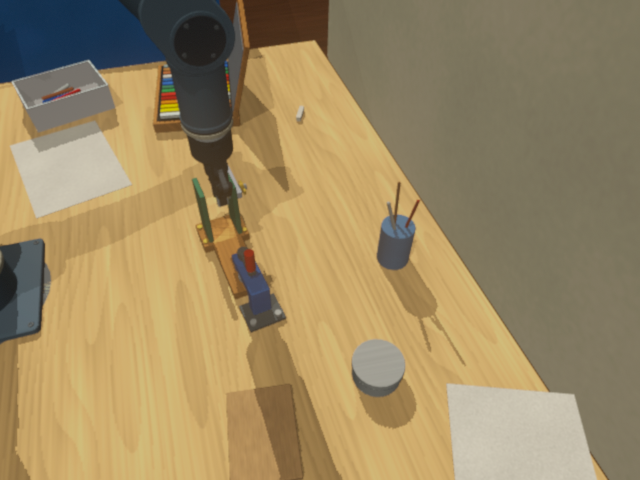

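```bash
for i in 1 2 3; do python3 -m handwheel '[{"travel":[0,0,0],"rot":[0,0,0]},{"travel":[0,0,0],"rot":[0,0,0]},{"travel":[0,0,0],"rot":[0,0,0]},{"travel":[0,0,0],"rot":[0,0,0]},{"travel":[0,0,0],"rot":[0,0,0]},{"travel":[0,0,0],"rot":[0,0,0]},{"travel":[0,0,0],"rot":[0,0,0]},{"travel":[0,0,0],"rot":[0,0,0]},{"travel":[0,0,0],"rot":[0,0,0]},{"travel":[0,0,0],"rot":[0,0,0]}]' 0 60 >/dev/null; python3 st.py; done
python3 - <<'E'
from h import *
snap('wrist','w10.png')
g=[cv2.cvtColor(cv2.imread('pics/%s.png'%n),cv2.COLOR_BGR2GRAY).astype(np.float32) for n in('w8','w9','w10')]
for nm,(r0,r1,c0,c1) in {'arm far':(225,290,5,100),'arm mid':(225,290,100,220),'foot ref':(180,320,385,560)}.items():
    for i in (0,1): print(nm,i,np.round(cv2.phaseCorrelate(g[i][r0:r1,c0:c1],g[2][r0:r1,c0:c1]),3))
E
```

```text
11.8333 tcp [0.477  0.0258 0.0967] grasp [0.4769 0.0245 0.1153] tilt [0.26 4.18] yaw 97.17 F [ 0.3 -1.  -0.4] [-0.14 -0.01 -0.17] 0.245
12.6667 tcp [0.477  0.0258 0.0967] grasp [0.4769 0.0244 0.1153] tilt [0.26 4.18] yaw 97.17 F [ 0.9  0.5 -0.4] [-0.17 -0.   -0.13] 0.25
13.5 tcp [0.477  0.0258 0.0967] grasp [0.4769 0.0244 0.1153] tilt [0.25 4.18] yaw 97.17 F [-0.4  0.1 -1.3] [-0.11 -0.02 -0.15] 0.248Traceback (most recent call last):
  File "<stdin>", line 5, in <module>
    return _wrapfunc(a, 'round', decimals=decimals, out=out)
    return _wrapit(obj, method, *args, **kwds)
    conv = _array_converter(obj)
ValueError: setting an array element with a sequence. The requested array has an inhomogeneous shape after 1 dimensions. The detected shape was (2,) + inhomogeneous part.
```

```bash
python3 - <<'E'
from h import *
g=[cv2.cvtColor(cv2.imread('pics/%s.png'%n),cv2.COLOR_BGR2GRAY).astype(np.float32) for n in('w8','w9','w10')]
for nm,(r0,r1,c0,c1) in {'lamp':(200,300,0,40),'arm far':(225,290,5,100),'foot ref':(180,320,385,560)}.items():
    for i in (0,1): print(nm,i,cv2.phaseCorrelate(g[i][r0:r1,c0:c1].copy(),g[2][r0:r1,c0:c1].copy()),np.abs(g[i]-g[2])[r0:r1,c0:c1].max())
E
```

```text
lamp 0 ((0.0005381401522619456, 0.04844886608983501), 0.9484585585594177) 6.0
lamp 1 ((0.04283126439223395, 0.017010409820045425), 0.9667025437355041) 8.0
arm far 0 ((-0.024909539671710945, -0.012752712327717575), 1.0066669106621433) 6.0
arm far 1 ((-0.0023419068284198374, 0.0031418042711450767), 0.9996913236876329) 8.0
foot ref 0 ((-0.016818608393492696, 0.0021419472185328914), 0.9963914315457697) 12.0
foot ref 1 ((-0.015970566249407625, -0.001082490524410673), 0.9956639531217976) 13.0
```

```bash
python3 -c "
from workcell import manip
print(manip.hand_in())"; python3 st.py
```

```text
the job is handed in; nothing more can be done
None
the job is handed in; nothing more can be done
```

I wound the clamp tight by its red knob, then gripped the brass bolt head in the slot at 60 N. I handed the job in at about 13.6 s, still holding it; the hand-in gives no verdict.

**Last checks that passed**
- **Grip:** The fingers stopped at an opening of about 21 mm on the 22 mm head. The grasp point is about 6 mm from its centre. Outside forces on the tool were about 1 N.
- **Lamp arm:** Between wrist pictures about 3.5 s apart, it shifted less than 0.05 pixel, so it stands still. If the bolt were free, it would have shifted by several pixels.
- **Bystanders and bracket:** The tin, jar and sketchbook look unmoved in the side picture. The bracket's measured position changed by only 2 to 4 mm between cameras, which is close to their calibration error.

**Checks that disagreed or are uncertain**
- **Crank angle:** While I was winding, the gripper's position suggested the crank had gone about 0.2 rad past tight (about 10.0). The pictures after I let go show the crank lined up with the clamp's arm, so it is about 9.8, and the knob had slipped inside the pads. That is still well past the 9.4 needed.
- **Clamp force:** I could not measure the pad's pressure directly. I judged it from the crank angle and from the force at the knob rising to about 6.5 N at the end.

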